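# Put three electronics parts back on their own assembly plates

## Robot

A 6-joint arm with a two-finger parallel gripper is mounted at the origin on the work surface. World frame = base frame: x ahead of the robot, y to its left, z up, the work surface at z = 0. Lengths are in m, angles in rad, forces in N, time in s.
With the tool pointing down it reaches from about 0.3 to 0.875 m from the base axis. Payload 6.4 kg.
Tool frame: the origin (TCP) lies on the centre line of the jaws, within the pads' length; the fingertips stand 25 mm ahead of it and the grasp point (between the pads) lies 6 mm ahead of it; z points along the fingers, y is the line along which they close (so a half turn about z gives the same grasp; the last joint's range is limited). The gripper opens to 85 mm and grips with 20 to 120 N. Pads are 22 mm wide; open, the fingers measure 114 mm over their backs; the gripper's body (76 mm by 85 mm) begins 54 mm behind the grasp point. The pads swing forward as they close: fully open they stand 13 mm farther back than shut.
Start: joints at [0.936, 0.181, 1.607, -0, 1.354, -0.206], TCP at [0.239, 0.523, 0.256] pointing down, gripper open.
Joint ranges: [-2.99, 2.99], [-0.89, 2.07], [0.3, 2.58], [-1.14, 4.28], [0, 2.63], [-3.12, 3.12]. Speed limits (rad/s): [2.57, 2.57, 3.01, 3.14, 3.14, 3.14].

## Interface

Orientations are given as a unit quaternion [w, x, y, z].
In Python, from bench import get_obs, camera, hand_in, spot_in gives the robot as it stands.
- The arm moves only by the shell command python3 -m jog 'ROWS'. ROWS is JSON, one flat list of numbers, 7 for each row, row after row: the shift along the tool's x, y, z in m, then the turn, a rotation vector about the tool's x, y, z in rad, then the closure, from 0 (fully open) to 1 (shut). A call has 1 to 20 rows; each row is the pose to reach, as a shift and turn from the pose commanded when the call began, along the tool's axes at that moment; what a row does not reach only later rows make up. A row lasts 1/8 s, in which the tool goes at most 62.5 mm and 10.7 degrees, less where a joint would pass 70% of its speed; a pose out of reach is approached as far as the arm can. A call with a gripper value outside its range is refused whole. The fingers move at their own pace and stop on an object; the grip force is fixed at half the most. Time passes only in rows, so rows that repeat a pose let the fingers close. It gives the time, the measured TCP pose, the force, the opening and the grip force at its end, in the units of the state.
- get_obs(): the state, without advancing time (a new reading comes with each control period).
- camera(name): name is "scene" or "top" or "wrist"; returns a dict with "frame" (480x640x3 uint8, red, green, blue), "mtx" (3x3 intrinsics, pixels), "extrinsics" (4x4, takes a point from camera to world coordinates). Camera axes: x right, y up, looking along -z (the intrinsics and any distortion apply to the point x, -y, -z); pixel columns grow to the right and rows downward; lengths in m; the calibration is good to about 2 mm. A picture is of the moment at which its call begins. There is no depth.
- hand_in(): hands the job in; it is judged then, once.
Trained networks look in a picture, given as the dict that the camera call returned (one of the last four; its "shot" number tells which), for a name from the list of things; names that differ only in an ending like _2 or _b are one class to them, and where a whole thing is asked for, a point or a joint stands for the part that bears it (a point fixed in the world has none). Each returns a list of dicts, best first, with "confidence" (0 to 1); they miss things now and then, are a little off and sometimes report something else, mostly with a low value. They report only what shows in the picture. A call takes as long as a camera call.
- spot_in(picture, name): "xyz" ([x, y, z] in m, in world coordinates, good to about 4 mm: the middle of the surface that is visible of it).
The state is a dict: "time_s": time; "q": joint angles; "dq": joint speeds; "joint_efforts": joint torques, N m; "eef_pos": TCP position; "eef_rot": TCP orientation; "wrist_force": force on the tool from outside, world axes, zero at the start; "torque": the same for the moment, N m; "opening": opening from 0.0 (shut) to 1.0 (fully open); "grasp_force": force on a finger pad.
Only numpy, scipy, OpenCV 4.12 (cv2) and the standard library are available. Lean on these libraries where they do the work, as an engineer would, in place of code of your own. Each camera call takes 0.05 s, during which the arm holds its last target. There are 200 camera calls.

## Task

The capacitor, the fan and the heat sink each stand on the wrong plywood plate. Park one of them on the empty black mat to make room, then move them all so that each stands upright, centred and squared up on the plate of its own shape: round can on the round plate, square fan on the square plate, oblong heat sink lengthwise on the oblong plate. Set the parts down gently without dropping them, and leave the screw bin, carton and screwdriver where they are.

Things in the scene. Friction and masses are not known exactly. Their poses are not given: they have to be found in the camera images.
- capacitor_center (a point): Round black capacitor can standing upright, 50 mm diameter, 60 mm tall including two short aluminium screw terminals on top (the body is 56 mm tall); this point is on its axis, 30 mm above its underside. z is up.
- fan_center (a point): Square black cooling fan lying flat, 60 x 60 mm and 38 mm high, with a visible hub and blades; solid sides to grip. This point is its centre, 19 mm above its underside; x and y are parallel to its sides, z up.
- heatsink_center (a point): Oblong finned aluminium heat sink, fins upward, 90 mm long (x) by 50 mm wide (y) by 40 mm high, fins running lengthwise; it can be gripped across its width. This point is its centre, 20 mm above its underside; z up.
- plate_round: Round plywood plate, 130 mm diameter, 4 mm thick, fixed to the bench: the place of the round capacitor. Origin at the centre of its underside (on the bench).
- plate_square: Square plywood plate, 115 x 115 mm, 4 mm thick, fixed to the bench: the place of the square fan. Origin at the centre of its underside; x and y are parallel to its sides.
- plate_oblong: Oblong plywood plate, 155 mm long (x) by 90 mm wide (y), 4 mm thick, fixed to the bench: the place of the oblong heat sink. Origin at the centre of its underside.
- mat: Eight-sided black rubber mat, 124 mm across flats, 4 mm thick, fixed to the bench and empty at the start: the free spot for parking one part. Origin at the centre of its underside.
- screw_bin: Bystander: small open yellow bin with screws, 85 x 75 mm, 45 mm high, loose. Origin at the centre of its underside.
- carton: Bystander: small closed cardboard carton, 85 x 65 mm, 50 mm high, loose. Origin at the centre of its underside.
- screwdriver: Bystander: screwdriver lying on the bench beyond the plates, its length along its own x axis, 200 mm long and 26 mm high (red handle to -x), loose. Origin midway along it, at the height of its underside.

How it is judged:
By the outcome, as a careful person would: the job done as asked, in the order asked, and still so for the second after the job is handed in, with the robot touching nothing.
It also fails if it takes over 120 s, if anything falls off the work surface, if the arm or the gripper's body presses on something with over 40 N, if the wrist force passes 120 N, or if a joint passes its speed limit or range.

## Working session

There is one attempt and no reset: what is moved stays moved. The work goes in short steps, Python scripts to look and compute and a shell command to move; the robot and the scene stay as the last step left them, time stands still between calls to the robot, and variables do not carry over. Pictures are saved under pics/ and viewed, at most 14 in all, crops included, and the job is handed in when it is done.

```bash
mkdir -p pics; cat > h.py <<'E'
import numpy as np, cv2
from bench import get_obs, camera, hand_in, spot_in
def save(p,n): cv2.imwrite('pics/'+n, p['frame'][:,:,::-1])
def ray(p,uv):
    K=np.array(p['mtx']);E=np.array(p['extrinsics'])
    d=np.linalg.inv(K)@np.array([uv[0],uv[1],1.]); d=np.array([d[0],-d[1],-d[2]])
    return E[:3,3],E[:3,:3]@d
def onz(p,uv,z):
    o,d=ray(p,uv); return o+d*(z-o[2])/d[2]
def proj(p,X):
    K=np.array(p['mtx']);E=np.array(p['extrinsics'])
    c=E[:3,:3].T@(np.array(X)-E[:3,3]); c=np.array([c[0],-c[1],-c[2]]); u=K@c; return u[:2]/u[2]
E
python3 - <<'E'
from h import *
np.set_printoptions(precision=4,suppress=True)
o=get_obs();print({k:np.round(v,3) for k,v in o.items()})
for c in ['top','scene','wrist']:
    p=camera(c);save(p,c+'0.png');print(c,p.keys(),np.array(p['mtx']).tolist(),np.array(p['extrinsics']).round(3).tolist())
    for n in ['capacitor_center','fan_center','heatsink_center','plate_round','plate_square','plate_oblong','mat','screw_bin','carton','screwdriver']:
        print(n,[(np.round(s['xyz'],3).tolist(),round(s['confidence'],2)) for s in spot_in(p,n)[:2]])
E
```

```text
{'time_s': np.float64(0.0), 'q': array([ 0.936,  0.182,  1.608, -0.   ,  1.354, -0.206]), 'dq': array([-0.   , -0.001, -0.   ,  0.002,  0.   , -0.   ]), 'joint_efforts': array([ -0.001, -44.487, -35.135,  -0.   ,   0.009,  -0.   ]), 'eef_pos': array([0.239, 0.523, 0.255]), 'eef_rot': array([-0.   ,  0.213,  0.977, -0.001]), 'wrist_force': array([ 0.228,  0.54 , -0.791]), 'torque': array([-0.004,  0.031, -0.022]), 'grasp_force': np.float64(0.0), 'opening': np.float64(0.996)}
top dict_keys(['frame', 'mtx', 'extrinsics', 'shot']) [[547.8785823760387, 0.0, 323.6672123953891], [0.0, 547.8785823760387, 243.26926070137856], [0.0, 0.0, 1.0]] [[0.008, 0.992, -0.127, 0.491], [-1.0, 0.007, -0.012, -0.042], [-0.011, 0.127, 0.992, 1.027], [0.0, 0.0, 0.0, 1.0]]
capacitor_center [([0.473, 0.304, 0.057], 0.87)]
fan_center [([0.462, -0.277, 0.037], 0.58)]
heatsink_center [([0.61, -0.094, 0.032], 0.75)]
plate_round [([0.593, -0.092, 0.0], 0.94)]
plate_square [([0.465, 0.314, 0.003], 0.63)]
plate_oblong [([0.824, -0.002, 0.023], 0.68), ([0.467, -0.252, 0.0], 0.63)]
mat [([0.614, 0.15, 0.001], 0.84), ([
[... 719 characters left out ...]
02], 0.39)]
plate_oblong [([0.486, -0.251, 0.002], 0.91)]
mat [([0.62, 0.152, 0.004], 0.91)]
screw_bin [([0.415, 0.014, 0.023], 0.91)]
carton [([0.721, -0.341, 0.05], 0.57)]
screwdriver [([0.84, -0.0, 0.025], 0.89), ([0.487, 0.323, -0.001], 0.39)]
wrist dict_keys(['frame', 'mtx', 'extrinsics', 'shot']) [[418.6901833185464, 0.0, 311.3547198137201], [0.0, 418.6901833185464, 240.27185980654673], [0.0, 0.0, 1.0]] [[0.416, -0.877, -0.242, 0.177], [0.909, 0.401, 0.111, 0.55], [-0.0, -0.266, 0.964, 0.373], [0.0, 0.0, 0.0, 1.0]]
capacitor_center []
fan_center []
heatsink_center []
plate_round []
plate_square [([0.412, 0.319, 0.002], 0.85)]
plate_oblong []
mat []
screw_bin []
carton []
screwdriver []
```

View pics/top0.png

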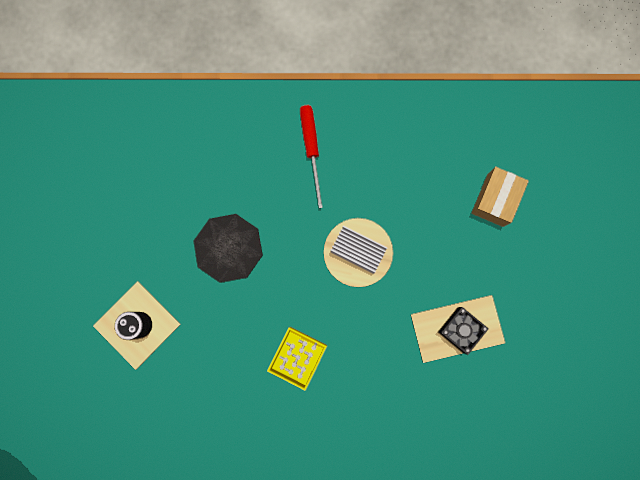

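View pics/scene0.png

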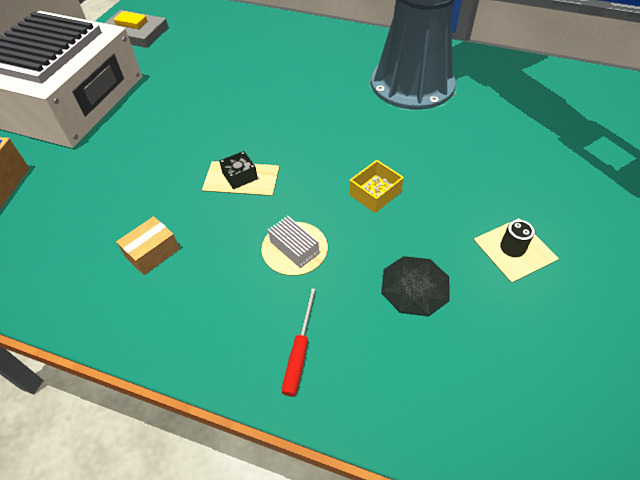

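Top view: the can is on the square plate (137,325), the heat sink on the round plate (358,252), the fan on the oblong plate (463,330), and the mat is empty (228,248). The scene view agrees. Next I'll fit the outlines of the plates and the mat in both views.

```bash
cat >> h.py <<'E'
def rectw(p,mask,c,z,r=0.11):
    # hull of mask pixels near world point c, mapped to height z
    n,l,st,ce=cv2.connectedComponentsWithStats(mask)
    u=proj(p,[c[0],c[1],z]); v=proj(p,[c[0]+r,c[1],z]); R=np.linalg.norm(v-u)
    pts=[]
    for i in range(1,n):
        if st[i,4]>60 and np.linalg.norm(ce[i]-u)<R*.8: pts.append(np.argwhere(l==i)[:,::-1])
    pts=np.vstack(pts); m=np.zeros(mask.shape,np.uint8); m[pts[:,1],pts[:,0]]=1
    h=cv2.convexHull(np.vstack([c for c in cv2.findContours(m,0,cv2.CHAIN_APPROX_NONE)[0]]))[:,0]
    w=np.array([onz(p,q,z)[:2] for q in h])
    return w,h
def wood(p):
    hsv=cv2.cvtColor(p['frame'],cv2.COLOR_RGB2HSV); return cv2.inRange(hsv,(12,40,120),(28,160,255))
E
python3 - <<'E'
from h import *
for c in ['top','scene']:
    p=camera(c)
    hsv=cv2.cvtColor(p['frame'],cv2.COLOR_RGB2HSV)
    for n,xy in dict(sq=(.475,.314),ob=(.475,-.252),rd=(.605,-.09)).items():
        w,h=rectw(p,wood(p),xy,.004)
        r=cv2.minAreaRect((w*1000).astype(np.float32)); e=cv2.minEnclosingCircle((w*1000).astype(np.float32))
        print(c,n,np.round(r[0],1),np.round(r[1],1),round(r[2],1),np.round(e[0],1),round(e[1],1))
    m=cv2.inRange(hsv,(0,0,0),(180,255,75))
    w,h=rectw(p,m,(.615,.15),.004); r=cv2.minEnclosingCircle((w*1000).astype(np.float32)); M=w.mean(0)
    print(c,'mat',np.round(r[0],1),r[1])
E
```

```text
top sq [467.9 316.7] [115.1 114.8] 46.6 [467.4 317.1] 79.9
top ob [ 466.4 -277. ] [ 90.2 155.1] 13.8 [ 466.1 -276.9] 88.6
top rd [606.8 -94.1] [127.4 128.3] 45.1 [606.6 -93.9] 65.0
top mat [612.8 150.9] 66.15922546386719
scene sq [468.9 318.9] [115.3 111. ] 46.6 [474. 316.] 75.1
scene ob [ 468.3 -275. ] [ 91.6 155.9] 14.1 [ 468.8 -275.2] 88.3
scene rd [621.2 -86.4] [ 99.9 128.6] 22.1 [608.7 -92.3] 65.2
scene mat [615.7 152.2] 66.5044937133789
```

```bash
cat >> h.py <<'E'
def to(xyz,yaw=None,o=None):
    """tool-frame shift and z turn from present pose to world TCP xyz, closing axis at yaw deg (mod 180)"""
    from scipy.spatial.transform import Rotation as Ro
    o=o or get_obs(); q=np.array(o['eef_rot']); R=Ro.from_quat(q[[1,2,3,0]]).as_matrix()
    d=R.T@(np.array(xyz)-o['eef_pos']); y=np.degrees(np.arctan2(R[1,1],R[0,1]))
    t=None if yaw is None else -np.radians((yaw-y+90)%180-90)
    print('shift',np.round(d,4),'turn',None if t is None else round(t,4),'yaw',round(y,2),'tilt',np.round(R[:2,2],4),'q6',round(o['q'][5],2))
E
python3 -m jog '[-0.304,-0.1,0,0,0,0,0, -0.304,-0.1,0,0,0,0,0, -0.304,-0.1,0,0,0,0,0, -0.304,-0.1,0,0,0,0,0, -0.304,-0.1,0,0,0,0,0, -0.304,-0.1,0,0,0,0,0, -0.304,-0.1,0,0,0,0,0, -0.304,-0.1,0,0,0,0,0]'
python3 - <<'E'
from h import *
p=camera('wrist');save(p,'w1.png')
for n in ['capacitor_center','plate_square']: print(n,[(np.round(s['xyz'],4),round(s['confidence'],2)) for s in spot_in(p,n)[:2]])
w,h=rectw(p,wood(p),(.468,.317),.004); r=cv2.minAreaRect((w*1000).astype(np.float32)); print(r)
np.savez('w1.npz',**p)
E
```

```text
time_s: 2.75
eef_pos: [0.4728, 0.3067, 0.2562]
eef_rot: [-0.0, 0.212, 0.977, 0.0]
wrist_force: [0.1, -0.0, -0.5]
opening: 1.001
grasp_force: 0.0
capacitor_center [(array([0.4644, 0.3132, 0.0641]), 0.81)]
plate_square [(array([0.4618, 0.3243, 0.0043]), 0.76)]
((468.8053283691406, 316.7213439941406), (114.81555938720703, 114.80524444580078), 46.50979232788086)
```

View pics/w1.png

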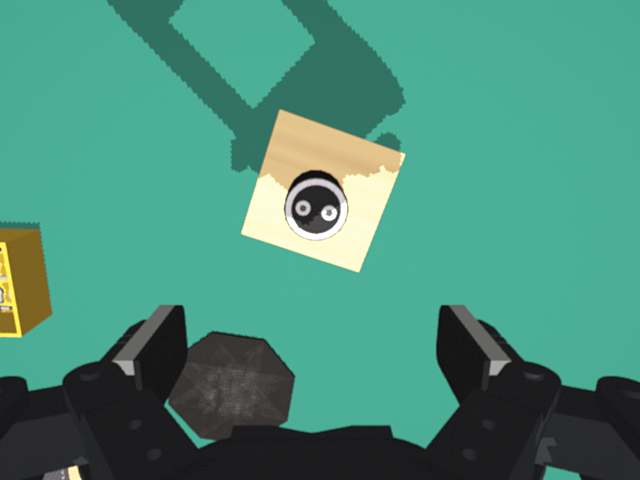

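The wrist view shows the can's rim at about (316,209) on the square plate; the plate fit agrees to 1 mm. Next I'll fit the rim and triangulate it against the top view.

```bash
cat >> h.py <<'E'
def rim(p,c,z=.06):
    u=proj(p,[c[0],c[1],z]); s=np.linalg.norm(proj(p,[c[0]+.025,c[1],z])-u)
    hsv=cv2.cvtColor(p['frame'],cv2.COLOR_RGB2HSV); m=cv2.inRange(hsv,(0,0,120),(180,40,255))
    yy,xx=np.mgrid[:480,:640]; m[(xx-u[0])**2+(yy-u[1])**2>(1.8*s)**2]=0
    pts=np.argwhere(m>0)[:,::-1].astype(np.int32); h=cv2.convexHull(pts); e=cv2.fitEllipse(h)
    return np.array(e[0]),e
def tri(ps,uvs):
    A=np.zeros((3,3));b=np.zeros(3);rs=[ray(p,u) for p,u in zip(ps,uvs)]
    for o,d in rs:
        d=d/np.linalg.norm(d);M=np.eye(3)-np.outer(d,d);A+=M;b+=M@o
    x=np.linalg.solve(A,b); return x,[np.linalg.norm(np.cross(x-o,d/np.linalg.norm(d))) for o,d in rs]
E
python3 - <<'E'
from h import *
w=dict(np.load('w1.npz')); t=camera('top')
uw,ew=rim(w,(.467,.311)); ut,et=rim(t,(.467,.311))
print(ew,et); print(onz(w,uw,.06),onz(t,ut,.06),tri([w,t],[uw,ut]))
c=onz(w,uw,.06); to([c[0],c[1],.041])
E
```

```text
((314.4888916015625, 207.4615478515625), (107.98896789550781, 115.5653305053711), 99.83078002929688) ((127.87767791748047, 325.2073059082031), (26.099130630493164, 27.773662567138672), 42.03232192993164)
[0.46719035 0.31086404 0.06      ] [0.46817166 0.31162455 0.06      ] (array([0.46764662, 0.31114721, 0.06054662]), [np.float64(0.0005996217995545285), np.float64(0.0005996217995544174)])
shift [0.0071 0.0013 0.2154] turn None yaw 65.55 tilt [0.0001 0.0001] q6 -0.78
```

```bash
python3 -m jog '[0.006,0.001,0.06,0,0,0,0, 0.006,0.001,0.11,0,0,0,0, 0.006,0.001,0.15,0,0,0,0, 0.006,0.001,0.18,0,0,0,0, 0.006,0.001,0.2,0,0,0,0, 0.006,0.001,0.215,0,0,0,0, 0.006,0.001,0.215,0,0,0,0, 0.006,0.001,0.215,0,0,0,1, 0.006,0.001,0.215,0,0,0,1, 0.006,0.001,0.215,0,0,0,1, 0.006,0.001,0.215,0,0,0,1, 0.006,0.001,0.215,0,0,0,1, 0.006,0.001,0.215,0,0,0,1, 0.006,0.001,0.215,0,0,0,1, 0.006,0.001,0.215,0,0,0,1]'
python3 - <<'E'
from h import *
to([.614,.1515,.045])
E
```

```text
time_s: 4.82
eef_pos: [0.47, 0.3095, 0.0428]
eef_rot: [0.001, 0.213, 0.977, 0.001]
wrist_force: [0.6, 0.5, 5.6]
opening: 0.569
grasp_force: 62.1
shift [-0.1966 -0.0838 -0.0021] turn None yaw 65.43 tilt [0.0025 0.001 ] q6 -0.77
```

```bash
python3 -m jog '[0,0,-0.01,0,0,0,1, 0,0,-0.03,0,0,0,1, 0,0,-0.05,0,0,0,1, -0.02,-0.01,-0.06,0,0,0,1, -0.06,-0.026,-0.06,0,0,0,1, -0.1,-0.042,-0.06,0,0,0,1, -0.14,-0.06,-0.06,0,0,0,1, -0.17,-0.072,-0.06,0,0,0,1, -0.187,-0.08,-0.06,0,0,0,1, -0.195,-0.083,-0.055,0,0,0,1, -0.197,-0.084,-0.045,0,0,0,1, -0.197,-0.084,-0.03,0,0,0,1, -0.197,-0.084,-0.018,0,0,0,1, -0.197,-0.084,-0.01,0,0,0,1, -0.197,-0.084,-0.006,0,0,0,1, -0.197,-0.084,-0.004,0,0,0,1, -0.197,-0.084,-0.002,0,0,0,1, -0.197,-0.084,-0.002,0,0,0,1]'
python3 - <<'E'
from h import *
to([.614,.1515,.0428])
E
```

```text
time_s: 7.08
eef_pos: [0.6133, 0.1507, 0.0435]
eef_rot: [0.0, 0.213, 0.977, 0.0]
wrist_force: [-1.2, 0.3, -1.6]
opening: 0.571
grasp_force: 62.3
shift [-0.0003  0.001   0.0007] turn None yaw 65.43 tilt [0.0003 0.    ] q6 -1.09
```

```bash
python3 -m jog '[0,0,0.0005,0,0,0,1, 0,0,0.001,0,0,0,1, 0,0,0.0013,0,0,0,1]'; python3 -m jog '[0,0,0.0,0,0,0,0.4, 0,0,0.0,0,0,0,0.3, 0,0,0,0,0,0,0.1, 0,0,0,0,0,0,0, 0,0,0,0,0,0,0, 0,0,-0.02,0,0,0,0, 0,0,-0.06,0,0,0,0, 0,0,-0.12,0,0,0,0, 0,0,-0.17,0,0,0,0, 0,0,-0.21,0,0,0,0, 0,0,-0.21,0,0,0,0]'
python3 - <<'E'
from h import *
p=camera('wrist');save(p,'w2.png')
for n in ['capacitor_center']: print(n,[(np.round(s['xyz'],4),round(s['confidence'],2)) for s in spot_in(p,n)[:2]])
t=camera('top');ut,et=rim(t,(.614,.151));print(onz(t,ut,.06),et)
uw,ew=rim(p,(.614,.151));print(onz(p,uw,.06),ew)
to([.462,-.277,.256],-45)
E
```

```text
time_s: 7.45
eef_pos: [0.6134, 0.1507, 0.0428]
eef_rot: [0.0, 0.213, 0.977, -0.0]
wrist_force: [-3.4, -0.8, 6.3]
opening: 0.571
grasp_force: 62.4
time_s: 8.82
eef_pos: [0.6155, 0.151, 0.2587]
eef_rot: [0.005, 0.213, 0.977, 0.001]
wrist_force: [0.3, 0.4, 0.5]
opening: 0.997
grasp_force: 0.0
capacitor_center [(array([0.6052, 0.1535, 0.0625]), 0.8)]
[0.6103382  0.15298997 0.06      ] ((220.804931640625, 245.29486083984375), (23.54365348815918, 26.878286361694336), 151.517333984375)
[0.61146768 0.15060662 0.06      ] ((308.70965576171875, 208.65650939941406), (61.16407012939453, 62.429931640625), 82.52869415283203)
shift [-0.0408 -0.4516 -0.0041] turn -1.2141 yaw 65.44 tilt [-0.0007 -0.    ] q6 -1.09
```

View pics/w2.png

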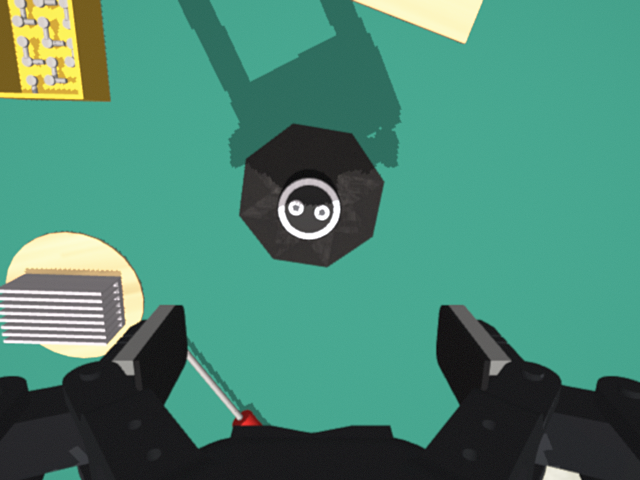

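The can stands upright on the mat, with its rim at about (309,209) and no tilt. Next, look at the fan.

```bash
python3 -m jog '[-0.041,-0.452,0,0,0,0.357,0, -0.041,-0.452,0,0,0,0.357,0, -0.041,-0.452,0,0,0,0.357,0, -0.041,-0.452,0,0,0,0.357,0, -0.041,-0.452,0,0,0,0.357,0, -0.041,-0.452,0,0,0,0.357,0, -0.041,-0.452,0,0,0,0.357,0, -0.041,-0.452,0,0,0,0.357,0, -0.041,-0.452,0,0,0,0.357,0, -0.041,-0.452,0,0,0,0.357,0, -0.041,-0.452,0,0,0,0.357,0]'
python3 - <<'E'
from h import *
p=camera('wrist');save(p,'w3.png');np.savez('w3.npz',**p)
for n in ['fan_center']: print(n,[(np.round(s['xyz'],4),round(s['confidence'],2)) for s in spot_in(p,n)[:2]])
w,h=rectw(p,wood(p),(.468,-.277),.004); r=cv2.minAreaRect((w*1000).astype(np.float32)); print(r)
E
```

```text
time_s: 10.35
eef_pos: [0.4631, -0.2758, 0.2518]
eef_rot: [-0.0, 0.382, 0.924, 0.0]
wrist_force: [0.7, 0.2, -0.5]
opening: 0.999
grasp_force: 0.0
fan_center [(array([ 0.4603, -0.2787,  0.0325]), 0.64)]
((466.4480285644531, -277.4044494628906), (89.98936462402344, 154.72323608398438), 13.705116271972656)
```

View pics/w3.png

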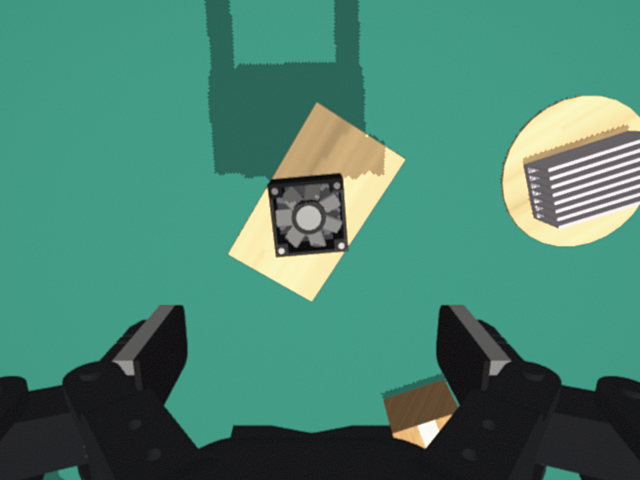

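Fan's four corner screws lie at about (276,190), (337,185), (341,245), (281,251), with its hub at (309,217). I'll refine these and triangulate the hub against the top view.

```bash
cat >> h.py <<'E'
def corners(p,seed,r=7):
    g=cv2.cvtColor(p['frame'],cv2.COLOR_RGB2GRAY); out=[]
    for s in seed:
        x,y=int(s[0]),int(s[1]); a=g[y-r:y+r+1,x-r:x+r+1].astype(float)
        hs=cv2.cvtColor(p['frame'],cv2.COLOR_RGB2HSV)[y-r:y+r+1,x-r:x+r+1,1]
        m=((a>130)&(hs<40)).astype(float); yy,xx=np.mgrid[-r:r+1,-r:r+1]
        out.append([x+(m*xx).sum()/m.sum(),y+(m*yy).sum()/m.sum()])
    return np.array(out)
E
python3 - <<'E'
from h import *
p=dict(np.load('w3.npz'))
c=corners(p,[(276,190),(337,185),(341,245),(281,251)]);print(c)
w=np.array([onz(p,u,.042)[:2] for u in c]);d=np.roll(w,-1,0)-w
print(w.mean(0),np.linalg.norm(d,axis=1),np.degrees(np.arctan2(d[:,1],d[:,0]))%90)
hub=corners(p,[(309,217)],13)[0]; t=camera('top'); ht=corners(t,[(464,330)],5)[0]
print(hub,ht,onz(p,hub,.042),onz(t,ht,.042),tri([p,t],[hub,ht]))
to([*w.mean(0),.033])
E
```

```text
[[274.1        190.95      ]
 [336.36842105 185.21052632]
 [341.         245.40540541]
 [281.14705882 250.61764706]]
[ 0.4643707  -0.28178638] [0.048988   0.04918335 0.04892981 0.04910139] [50.37304753 50.39631901 50.27701016 50.46434686]
[308.24634656 217.43006263] [464.20618557 330.17525773] [ 0.46372678 -0.28104193  0.042     ] [ 0.46402016 -0.28018404  0.042     ] (array([ 0.46406303, -0.28125939,  0.03878713]), [np.float64(0.00031834169503749564), np.float64(0.00031834169503755895)])
shift [-0.0047 -0.0029  0.2191] turn None yaw 45.08 tilt [ 0.0001 -0.    ] q6 -1.55
```

```bash
python3 -m jog '[-0.005,-0.003,0.06,0,0,-0.092,0, -0.005,-0.003,0.11,0,0,-0.092,0, -0.005,-0.003,0.15,0,0,-0.092,0, -0.005,-0.003,0.18,0,0,-0.092,0, -0.005,-0.003,0.203,0,0,-0.092,0, -0.005,-0.003,0.218,0,0,-0.092,0, -0.005,-0.003,0.218,0,0,-0.092,0, -0.005,-0.003,0.218,0,0,-0.092,0.2, -0.005,-0.003,0.218,0,0,-0.092,1, -0.005,-0.003,0.218,0,0,-0.092,1, -0.005,-0.003,0.218,0,0,-0.092,1, -0.005,-0.003,0.218,0,0,-0.092,1, -0.005,-0.003,0.218,0,0,-0.092,1]'
python3 - <<'E'
from h import *
o=get_obs();to([.4685,.317,o['eef_pos'][2]+.08],46.5)
E
```

```text
time_s: 12.12
eef_pos: [0.4649, -0.2839, 0.0355]
eef_rot: [0.001, 0.34, 0.94, -0.001]
wrist_force: [0.2, 1.2, 7.2]
opening: 0.694
grasp_force: 66.0
shift [ 0.3812  0.4643 -0.0811] turn 0.0655 yaw 50.25 tilt [ 0.002  -0.0018] q6 -1.64
```

```bash
python3 -m jog '[0,0,-0.01,0,0,0,1, 0,0,-0.035,0,0,0,1, 0,0,-0.06,0,0,0,1, 0.006,0.008,-0.08,0,0,0,1, 0.025,0.031,-0.08,0,0,0,1, 0.055,0.067,-0.08,0,0,0,1, 0.089,0.109,-0.08,0,0,0.01,1, 0.123,0.151,-0.08,0,0,0.02,1, 0.157,0.192,-0.08,0,0,0.03,1, 0.191,0.234,-0.08,0,0,0.04,1, 0.225,0.275,-0.08,0,0,0.05,1, 0.259,0.317,-0.08,0,0,0.06,1, 0.293,0.359,-0.08,0,0,0.0655,1, 0.327,0.4,-0.08,0,0,0.0655,1, 0.353,0.432,-0.08,0,0,0.0655,1, 0.37,0.453,-0.08,0,0,0.0655,1, 0.379,0.464,-0.08,0,0,0.0655,1, 0.379,0.464,-0.08,0,0,0.0655,1, 0.379,0.464,-0.08,0,0,0.0655,1]'
python3 - <<'E'
from h import *
o=get_obs();to([.470,.3156,.0355],46.5)
E
```

```text
time_s: 14.5
eef_pos: [0.4692, 0.315, 0.1139]
eef_rot: [-0.0, 0.371, 0.929, -0.0]
wrist_force: [0.2, 0.2, -0.9]
opening: 0.696
grasp_force: 65.2
shift [-0.0002  0.0011  0.0784] turn -0.0008 yaw 46.45 tilt [-0.0005 -0.0006] q6 -0.43
```

```bash
python3 -m jog '[0,0.001,0.015,0,0,0,1, 0,0.001,0.035,0,0,0,1, 0,0.001,0.052,0,0,0,1, 0,0.001,0.064,0,0,0,1, 0,0.001,0.071,0,0,0,1, 0,0.001,0.075,0,0,0,1, 0,0.001,0.077,0,0,0,1, 0,0.001,0.078,0,0,0,1, 0,0.001,0.0785,0,0,0,1]'
python3 - <<'E'
from h import *
p=camera('wrist');save(p,'w4.png');to([.470,.3156,.0355],46.5)
E
```

```text
time_s: 15.62
eef_pos: [0.4702, 0.3169, 0.0358]
eef_rot: [0.0, 0.371, 0.929, 0.0]
wrist_force: [0.2, 0.2, -1.1]
opening: 0.69
grasp_force: 65.2
shift [-0.0008 -0.001   0.0002] turn 0.0 yaw 46.5 tilt [0.0005 0.0002] q6 -0.43
```

View pics/w4.png

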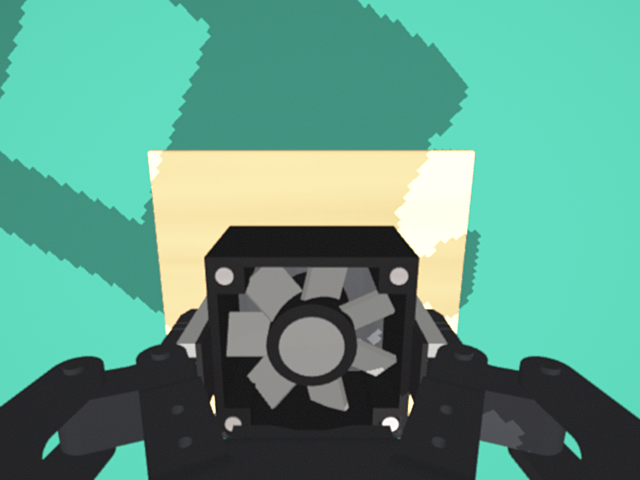

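Fan held square over the plate: screws at (224,276), (399,276), plate's far edge at row 151 from column 149 to 475. Check its centring numerically.

```bash
python3 - <<'E'
from h import *
p=camera('wrist');o=get_obs()
c=corners(p,[(224,276),(399,276),(391,424),(233,424)],11);print(c)
w=np.array([onz(p,u,.0425)[:2] for u in c]);d=np.roll(w,-1,0)-w
print(w.mean(0),np.linalg.norm(d,axis=1),np.degrees(np.arctan2(d[:,1],d[:,0]))%90)
y=np.radians(46.5);X=np.array([-np.sin(y),np.cos(y)]);Y=np.array([np.cos(y),np.sin(y)])
e=np.array([onz(p,u,.004)[:2] for u in [(149,151),(475,151)]])
print('plate width',np.linalg.norm(e[1]-e[0]),'fan-edge x',(w.mean(0)-e.mean(0))@X,'y',(w.mean(0)-e.mean(0))@Y)
E
```

```text
[[223.8        275.96326531]
 [398.58299595 275.96761134]
 [390.85454545 422.93333333]
 [231.4893617  422.68085106]]
[0.46796983 0.31752116] [0.04893436 0.04854338 0.04953136 0.04843689] [46.46911097 46.82738354 46.34599322 46.1221119 ]
plate width 0.11353553731986056 fan-edge x -0.056233173890713604 y -0.00032723507603872273
```

Centred to about 1 mm. Seat it, release and go look at the heat sink.

```bash
python3 -m jog '[0,0,0.0005,0,0,0,1, 0,0,0.001,0,0,0,1]'; python3 -m jog '[0,0,0,0,0,0,0.25, 0,0,0,0,0,0,0.15, 0,0,0,0,0,0,0, 0,0,0,0,0,0,0, 0,0,-0.02,0,0,0,0, 0,0,-0.06,0,0,0,0, 0,0,-0.12,0,0,0,0, 0,0,-0.18,0,0,0,0, 0,0,-0.22,0,0,0,0, 0,0,-0.22,0,0,0,0]'
python3 - <<'E'
from h import *
p=camera('wrist');np.savez('w5.npz',**p)
u=[proj(p,[.468+a*np.cos(t),.3175+a*np.sin(t),.042]) for a,t in [(.0347,np.radians(46.5+45+90*k)) for k in range(4)]]
c=corners(p,u,6); w=np.array([onz(p,q,.042)[:2] for q in c]);d=np.roll(w,-1,0)-w
print(w.mean(0),np.linalg.norm(d,axis=1),np.degrees(np.arctan2(d[:,1],d[:,0]))%90)
w,h=rectw(p,wood(p),(.468,.317),.004); print(cv2.minAreaRect((w*1000).astype(np.float32)))
to([.607,-.093,.256],-25)
E
```

```text
time_s: 15.98
eef_pos: [0.4701, 0.3169, 0.0355]
eef_rot: [0.0, 0.371, 0.929, 0.0]
wrist_force: [-5.1, -0.7, 10.2]
opening: 0.695
grasp_force: 66.7
time_s: 17.23
eef_pos: [0.472, 0.3177, 0.2607]
eef_rot: [0.004, 0.37, 0.929, 0.003]
wrist_force: [0.0, 0.8, 0.1]
opening: 0.997
grasp_force: 0.0
[0.46849093 0.31724681] [0.04921743 0.04907185 0.04902005 0.04886143] [46.39169719 46.55160411 46.63746521 46.32030999]
((465.74951171875, 319.5540771484375), (114.75990295410156, 106.54881286621094), 46.4820671081543)
shift [-0.3811 -0.2038  0.0016] turn 1.2479 yaw 46.5 tilt [0.005 0.002] q6 -0.43
```

```bash
python3 -m jog '[-0.381,-0.204,0,0,0,1.248,0, -0.381,-0.204,0,0,0,1.248,0, -0.381,-0.204,0,0,0,1.248,0, -0.381,-0.204,0,0,0,1.248,0, -0.381,-0.204,0,0,0,1.248,0, -0.381,-0.204,0,0,0,1.248,0, -0.381,-0.204,0,0,0,1.248,0, -0.381,-0.204,0,0,0,1.248,0, -0.381,-0.204,0,0,0,1.248,0, -0.381,-0.204,0,0,0,1.248,0]'
python3 - <<'E'
from h import *
p=camera('wrist');save(p,'w6.png');np.savez('w6.npz',**p)
print([(np.round(s['xyz'],4),round(s['confidence'],2)) for s in spot_in(p,'heatsink_center')[:2]])
w,h=rectw(p,wood(p),(.607,-.093),.004); print(cv2.minEnclosingCircle((w*1000).astype(np.float32)))
E
```

```text
time_s: 18.52
eef_pos: [0.6053, -0.092, 0.254]
eef_rot: [-0.001, 0.843, 0.538, -0.0]
wrist_force: [-0.3, 0.2, -0.3]
opening: 1.0
grasp_force: 0.0
[(array([ 0.608 , -0.0915,  0.0217]), 0.95)]
((607.3065185546875, -94.025634765625), 64.82672119140625)
```

View pics/w6.png

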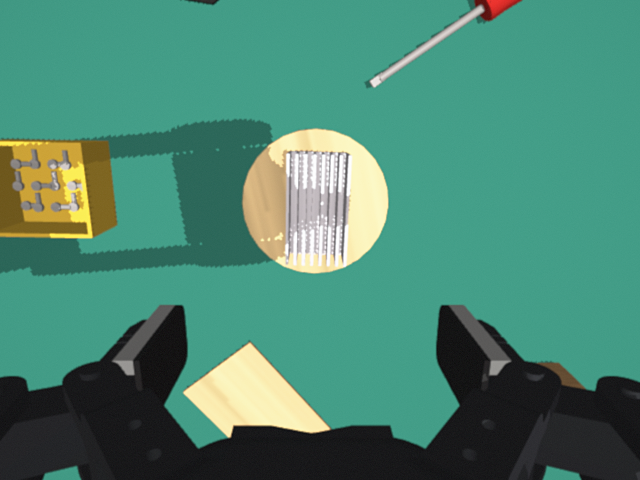

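Heat sink top spans roughly columns 286–350 and rows 152–265, with fins nearly along the image's vertical. Check those corners against 90 x 50 mm.

```bash
python3 - <<'E'
from h import *
p=dict(np.load('w6.npz'))
c=[(286,152),(350.5,152),(348.5,265),(285,265)]
w=np.array([onz(p,u,.044)[:2] for u in c]);d=np.roll(w,-1,0)-w
print(w.mean(0),np.linalg.norm(d,axis=1),np.degrees(np.arctan2(d[:,1],d[:,0]))%90)
# camera position in tool axes, and edge fit of heat sink against wood
print(p['extrinsics'][:3,3])
hsv=cv2.cvtColor(p['frame'],cv2.COLOR_RGB2HSV)
m=((hsv[:,:,1]<35)).astype(np.uint8); m[:140]=0;m[285:]=0;m[:,:270]=0;m[:,365:]=0
pts=np.argwhere(m)[:,::-1]; ww=np.array([onz(p,u,.044)[:2] for u in pts])
r=cv2.minAreaRect((ww*1000).astype(np.float32));print(r)
# top view: mask for triangulating centre height
t=camera('top');h2=cv2.cvtColor(t['frame'],cv2.COLOR_RGB2HSV);u=proj(t,[.607,-.093,.044]).astype(int)
m2=(h2[:,:,1]<35).astype(np.uint8);k=np.zeros_like(m2);k[u[1]-30:u[1]+31,u[0]-34:u[0]+35]=1;m2*=k
q2=cv2.minAreaRect(np.argwhere(m2)[:,::-1].astype(np.float32));q1=cv2.minAreaRect(pts.astype(np.float32))
w2=np.array([onz(t,u,.044)[:2] for u in np.argwhere(m2)[:,::-1]]);print(cv2.minAreaRect((w2*1000).astype(np.float32)))
print(q1,q2,tri([p,t],[q1[0],q2[0]]))
E
```

```text
[ 0.60976664 -0.09325446] [0.04939988 0.09123211 0.05229845 0.0912592 ] [65.09450125 65.47861203 65.09501995 63.65851851]
[ 0.63288684 -0.03193846  0.37112528]
((609.623291015625, -93.0806884765625), (92.27526092529297, 50.5828971862793), 63.53436279296875)
((597.4205322265625, -90.75578308105469), (95.6392822265625, 91.52554321289062), 67.01934051513672)
((318.0062255859375, 208.4341278076172), (65.2048568725586, 114.72933959960938), 0.6295985579490662) ((357.1518249511719, 254.50079345703125), (52.91095733642578, 50.47873306274414), 23.498565673828125) (array([ 0.60503131, -0.09652923, -0.00178644]), [np.float64(0.004616870936394015), np.float64(0.004616870936394142)])
```

```bash
python3 -m jog '[0.001,0.004,0.04,0,0,0.006,0, 0.001,0.004,0.08,0,0,0.006,0, 0.001,0.004,0.1,0,0,0.006,0, 0.001,0.004,0.1,0,0,0.006,0]'
python3 - <<'E'
from h import *
p=camera('wrist');save(p,'w7.png');np.savez('w7.npz',**p)
to([.6095,-.093,.033],-25.4)
E
```

```text
time_s: 19.18
eef_pos: [0.609, -0.0936, 0.1532]
eef_rot: [-0.001, 0.845, 0.535, -0.001]
wrist_force: [-0.1, 0.1, 0.7]
opening: 0.998
grasp_force: 0.0
shift [ 0.0007 -0.001   0.1219] turn 0.0014 yaw -25.32 tilt [-0.0001 -0.    ] q6 0.1
```

View pics/w7.png

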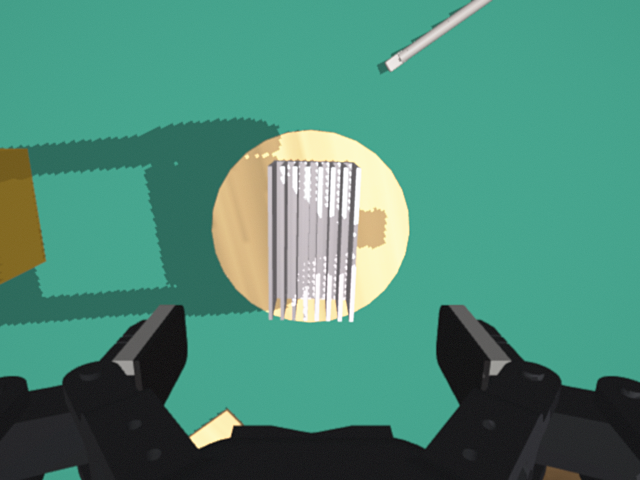

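Nearer view: near fin ends at (270,320) and (353,321), far ends at about (270,166) and (358,166). Triangulate with the earlier view.

```bash
python3 - <<'E'
from h import *
a=dict(np.load('w6.npz'));b=dict(np.load('w7.npz'))
cb=[(268.5,166),(359,166),(354,321.5),(269,320.5)]
w=np.array([onz(b,u,.044)[:2] for u in cb]);d=np.roll(w,-1,0)-w
print(w.mean(0),np.linalg.norm(d,axis=1),np.degrees(np.arctan2(d[:,1],d[:,0]))%90)
ca=[(286,154.5),(350.5,154.5),(348.5,265),(285,265)]
for x,y in zip(ca,cb): print(tri([a,b],[x,y]))
to([*w.mean(0),.033],-25.4)
E
```

```text
[ 0.60912174 -0.09395476] [0.04837085 0.09104403 0.05032162 0.09045609] [64.67961536 64.53685006 63.98075031 63.30252341]
(array([ 0.60434128, -0.04391709,  0.02230936]), [np.float64(0.0001887321818293135), np.float64(0.00018873218182929424)])
(array([ 0.65208558, -0.06608483,  0.02470686]), [np.float64(7.196624452594329e-06), np.float64(7.1966244527420085e-06)])
(array([ 0.61340677, -0.14280929,  0.05065063]), [np.float64(0.0009376814701362597), np.float64(0.0009376814701362523)])
(array([ 0.5666621 , -0.12335861,  0.04457927]), [np.float64(0.00011737650989366395), np.float64(0.0001173765098938921)])
shift [-0.0003 -0.0009  0.1219] turn 0.0014 yaw -25.32 tilt [-0.0001 -0.    ] q6 0.1
```

```bash
python3 -m jog '[0,0,0.05,0,0,0.005,0, 0,0,0.085,0,0,0.005,0, 0,0,0.108,0,0,0.005,0, 0,0,0.12,0,0,0.005,0, 0,0,0.12,0,0,0.005,0, 0,0,0.12,0,0,0.005,0.2, 0,0,0.12,0,0,0.005,1, 0,0,0.12,0,0,0.005,1, 0,0,0.12,0,0,0.005,1, 0,0,0.12,0,0,0.005,1, 0,0,0.12,0,0,0.005,1, 0,0,0.12,0,0,0.005,1]'
python3 - <<'E'
from h import *
o=get_obs();to([.4665,-.277,o['eef_pos'][2]+.05],13.8)
E
```

```text
time_s: 20.72
eef_pos: [0.6109, -0.0946, 0.036]
eef_rot: [0.001, 0.846, 0.533, 0.001]
wrist_force: [-0.1, -0.1, 6.1]
opening: 0.579
grasp_force: 64.3
shift [-0.2269 -0.0512 -0.0502] turn -0.6883 yaw -25.63 tilt [ 0.0022 -0.0008] q6 0.1
```

```bash
python3 -m jog '[0,0,-0.01,0,0,0,1, 0,0,-0.03,0,0,0,1, 0,0,-0.05,0,0,0,1, -0.015,-0.003,-0.06,0,0,-0.05,1, -0.04,-0.009,-0.06,0,0,-0.13,1, -0.07,-0.016,-0.06,0,0,-0.22,1, -0.105,-0.023,-0.06,0,0,-0.32,1, -0.14,-0.031,-0.06,0,0,-0.42,1, -0.17,-0.038,-0.06,0,0,-0.52,1, -0.195,-0.043,-0.06,0,0,-0.6,1, -0.213,-0.047,-0.06,0,0,-0.65,1, -0.224,-0.05,-0.06,0,0,-0.688,1, -0.227,-0.05,-0.055,0,0,-0.688,1, -0.227,-0.05,-0.04,0,0,-0.688,1, -0.227,-0.05,-0.025,0,0,-0.688,1, -0.227,-0.05,-0.013,0,0,-0.688,1, -0.227,-0.05,-0.006,0,0,-0.688,1, -0.227,-0.05,-0.003,0,0,-0.688,1]'
python3 - <<'E'
from h import *
p=camera('wrist');save(p,'w8.png');np.savez('w8.npz',**p);to([.4675,-.2768,.036],13.8)
E
```

```text
time_s: 22.98
eef_pos: [0.4665, -0.277, 0.0368]
eef_rot: [-0.0, 0.617, 0.787, 0.0]
wrist_force: [0.9, -0.4, -2.6]
opening: 0.574
grasp_force: 63.3
shift [0.     0.001  0.0008] turn -0.0002 yaw 13.79 tilt [-0.0006  0.0005] q6 -1.0
```

View pics/w8.png

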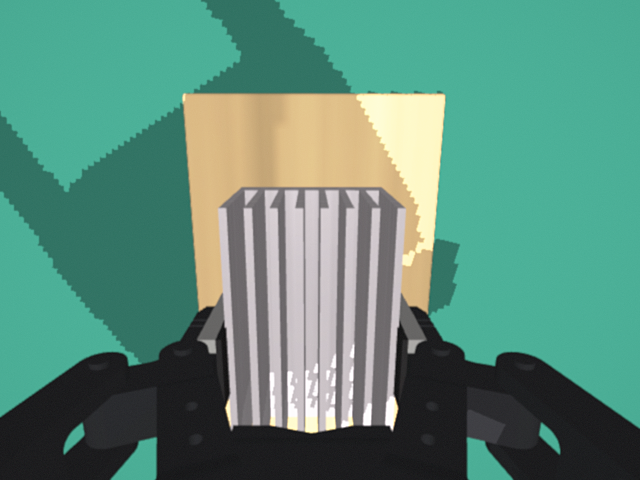

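Heat sink squared to the plate: its far top edge is at row 207 (columns 219–405), the plate's far edge at row 94 (183–445). Compute the offsets.

```bash
python3 - <<'E'
from h import *
p=dict(np.load('w8.npz'))
y=np.radians(13.8);X=np.array([-np.sin(y),np.cos(y)]);Y=np.array([np.cos(y),np.sin(y)])
e=np.array([onz(p,u,.004)[:2] for u in [(183.5,94),(445,94)]]);w=np.array([onz(p,u,.0448)[:2] for u in [(219.5,207),(405,207)]])
print(np.linalg.norm(e[1]-e[0]),np.linalg.norm(w[1]-w[0]),'x gap (want 0.0325)',(e-w).mean(0)@X,'y',(w-e).mean(0)@Y)
for q in (e,w): d=q[1]-q[0];print(np.degrees(np.arctan2(d[1],d[0])))
E
```

```text
0.08860499234623943 0.049068353276004714 x gap (want 0.0325) 0.031062098701373452 y -0.0007745064970095583
13.777165364783059
13.771891983990153
```

```bash
python3 -m jog '[-0.0005,0.0005,0,0,0,0,1, -0.001,0.001,0.0005,0,0,0,1, -0.001,0.001,0.001,0,0,0,1, -0.001,0.001,0.0015,0,0,0,1]'; python3 -m jog '[0,0,0,0,0,0,0.38, 0,0,0,0,0,0,0.25, 0,0,0,0,0,0,0, 0,0,0,0,0,0,0, 0,0,0,0,0,0,0, 0,0,-0.02,0,0,0,0, 0,0,-0.06,0,0,0,0, 0,0,-0.12,0,0,0,0, 0,0,-0.18,0,0,0,0, 0,0,-0.22,0,0,0,0, 0,0,-0.22,0,0,0,0]'
python3 - <<'E'
from h import *
p=camera('wrist');save(p,'w9.png')
t=camera('wrist');to([.612,.151,.22],65.4)
E
```

```text
time_s: 23.52
eef_pos: [0.4679, -0.2781, 0.0361]
eef_rot: [0.0, 0.617, 0.787, -0.0]
wrist_force: [1.2, -0.5, -2.6]
opening: 0.575
grasp_force: 63.3
time_s: 24.9
eef_pos: [0.4694, -0.2795, 0.2604]
eef_rot: [0.004, 0.617, 0.787, -0.0]
wrist_force: [0.4, -0.2, -0.1]
opening: 1.001
grasp_force: 0.0
shift [0.3822 0.2423 0.0358] turn -0.901 yaw 13.78 tilt [ 0.0002 -0.0002] q6 -0.99
```

View pics/w9.png

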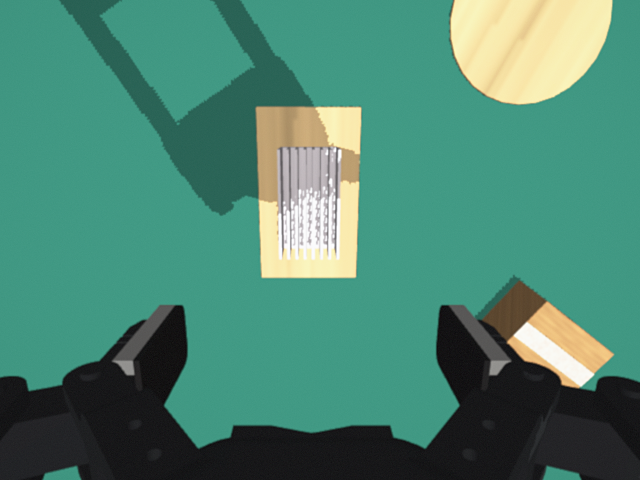

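The heat sink sits centred and squared on the oblong plate. Now the can.

```bash
python3 -m jog '[0.381,0.241,0.01,0,0,0,0, 0.381,0.241,0.01,0,0,0,0, 0.381,0.241,0.01,0,0,0,0, 0.381,0.241,0.01,0,0,0,0, 0.381,0.241,0.01,0,0,0,0, 0.381,0.241,0.01,0,0,0,0, 0.381,0.241,0.01,0,0,0,0, 0.381,0.241,0.01,0,0,0,0, 0.381,0.241,0.01,0,0,0,0, 0.381,0.241,0.01,0,0,0,0]'
python3 - <<'E'
from h import *
p=camera('wrist');uw,ew=rim(p,(.611,.151));c=onz(p,uw,.06);print(c,ew);to([c[0],c[1],.041])
E
```

```text
time_s: 26.25
eef_pos: [0.6106, 0.148, 0.245]
eef_rot: [-0.001, 0.618, 0.786, -0.001]
wrist_force: [-0.9, -0.0, 0.6]
opening: 0.996
grasp_force: 0.0
[0.61163136 0.15073208 0.06      ] ((314.9264221191406, 215.169677734375), (63.911006927490234, 64.70260620117188), 98.55230712890625)
shift [0.0027 0.0018 0.2044] turn None yaw 13.67 tilt [-0.0011 -0.0004] q6 -0.19
```

```bash
python3 -m jog '[0.002,0.002,0.06,0,0,0,0, 0.002,0.002,0.11,0,0,0,0, 0.002,0.002,0.15,0,0,0,0, 0.002,0.002,0.18,0,0,0,0, 0.002,0.002,0.195,0,0,0,0, 0.002,0.002,0.204,0,0,0,0, 0.002,0.002,0.204,0,0,0,0, 0.002,0.002,0.204,0,0,0,0.2, 0.002,0.002,0.204,0,0,0,1, 0.002,0.002,0.204,0,0,0,1, 0.002,0.002,0.204,0,0,0,1, 0.002,0.002,0.204,0,0,0,1, 0.002,0.002,0.204,0,0,0,1, 0.002,0.002,0.204,0,0,0,1]'
python3 - <<'E'
from h import *
o=get_obs();to([.6075,-.094,o['eef_pos'][2]],None)
E
```

```text
time_s: 28.05
eef_pos: [0.6135, 0.152, 0.0434]
eef_rot: [0.001, 0.617, 0.787, 0.001]
wrist_force: [-0.8, -0.7, 6.1]
opening: 0.573
grasp_force: 62.3
shift [-0.2374 -0.0645 -0.    ] turn None yaw 13.79 tilt [0.0022 0.0001] q6 -0.19
```

```bash
python3 -m jog '[0,0,-0.01,0,0,0,1, 0,0,-0.03,0,0,0,1, 0,0,-0.05,0,0,0,1, -0.02,-0.005,-0.06,0,0,0,1, -0.05,-0.013,-0.06,0,0,0,1, -0.085,-0.023,-0.06,0,0,0,1, -0.125,-0.033,-0.06,0,0,0,1, -0.165,-0.044,-0.06,0,0,0,1, -0.2,-0.053,-0.06,0,0,0,1, -0.222,-0.059,-0.06,0,0,0,1, -0.235,-0.063,-0.055,0,0,0,1, -0.237,-0.063,-0.04,0,0,0,1, -0.237,-0.063,-0.025,0,0,0,1, -0.237,-0.063,-0.013,0,0,0,1, -0.237,-0.063,-0.006,0,0,0,1, -0.237,-0.063,-0.003,0,0,0,1, -0.237,-0.063,-0.003,0,0,0,1]'
python3 - <<'E'
from h import *
p=camera('wrist');save(p,'w10.png');np.savez('w10.npz',**p);o=get_obs();to([.6085,-.094,.0434])
uw,ew=rim(p,(.6075,-.094),.0605);print(ew,onz(p,uw,.0605))
w,h=rectw(p,wood(p),(.607,-.094),.004); print(cv2.minEnclosingCircle((w*1000).astype(np.float32)))
E
```

```text
time_s: 30.18
eef_pos: [0.608, -0.0932, 0.045]
eef_rot: [0.0, 0.617, 0.787, 0.0]
wrist_force: [0.0, -0.1, -2.1]
opening: 0.574
grasp_force: 62.3
shift [-0.0007  0.0002  0.0019] turn None yaw 13.79 tilt [ 0.0006 -0.0002] q6 -0.59
((329.1346130371094, 332.87152099609375), (198.96438598632812, 260.484375), 73.27506256103516) [ 0.60883189 -0.07986086  0.0605    ]
((606.697509765625, -93.56790924072266), 64.39772033691406)
```

View pics/w10.png

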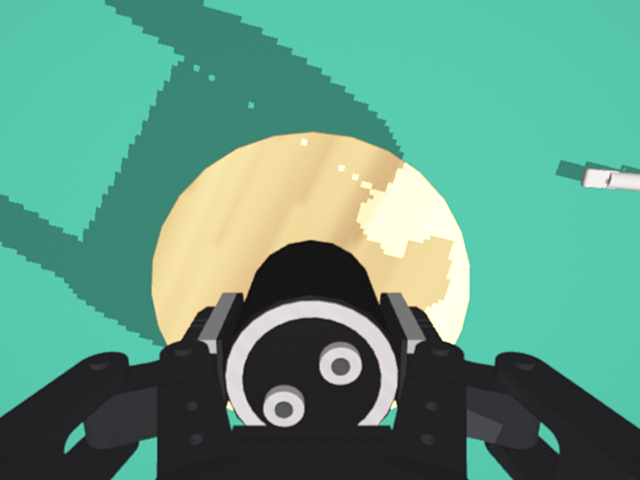

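The can is over the round plate: rim columns 226–398 with its top at row 300; plate columns 152–470. Check the point behind the rim.

```bash
python3 - <<'E'
from h import *
p=dict(np.load('w10.npz'))
y=np.radians(13.8);X=np.array([-np.sin(y),np.cos(y)])
a=onz(p,(312,300),.062)[:2]; b=onz(p,(312,132),.004)[:2]
print('gap rim-plate along x (want .040)',(b-a)@X, 'can centre',a-.025*X,'plate centre',b-.065*X)
E
python3 -m jog '[0,0,0.0008,0,0,0,1, 0,0,0.0015,0,0,0,1, 0,0,0.0022,0,0,0,1, 0,0,0.0026,0,0,0,1]'
```

```text
gap rim-plate along x (want .040) 0.04108248460717022 can centre [ 0.60790178 -0.09535552] plate centre [ 0.60778016 -0.09427074]
time_s: 30.72
eef_pos: [0.6081, -0.0935, 0.0434]
eef_rot: [0.0, 0.617, 0.787, -0.0]
wrist_force: [-4.1, 1.7, 8.8]
opening: 0.573
grasp_force: 62.7
```

Contact made, and it is centred to about 1 mm. Release, retreat and check everything.

```bash
python3 -m jog '[0,0,0,0,0,0,0.38, 0,0,0,0,0,0,0.25, 0,0,0,0,0,0,0, 0,0,0,0,0,0,0, 0,0,0,0,0,0,0, 0,0,-0.02,0,0,0,0, 0,0,-0.06,0,0,0,0, 0,0,-0.12,0,0,0,0, 0,0,-0.18,0,0,0,0, 0,0,-0.22,0,0,0,0, 0,0,-0.22,0,0,0,0]'
python3 - <<'E'
from h import *
p=camera('wrist');uw,ew=rim(p,(.608,-.094));print(onz(p,uw,.06),ew)
w,h=rectw(p,wood(p),(.607,-.094),.004); print(cv2.minEnclosingCircle((w*1000).astype(np.float32)))
save(p,'w11.png')
E
python3 -m jog '[0.25,-0.2,0,0,0,0,0, 0.25,-0.2,0,0,0,0,0, 0.25,-0.2,0,0,0,0,0, 0.25,-0.2,0,0,0,0,0, 0.25,-0.2,0,0,0,0,0, 0.25,-0.2,0,0,0,0,0, 0.25,-0.2,0,0,0,0,0, 0.25,-0.2,0,0,0,0,0]'
python3 - <<'E'
from h import *
a=camera('wrist')['frame'];
t=camera('top');s=camera('scene');save(t,'t12.png')
im=np.vstack([np.hstack([t['frame'],s['frame']])]);cv2.imwrite('pics/fin.png',cv2.resize(im,(800,300),interpolation=cv2.INTER_AREA)[:,:,::-1])
E
```

```text
time_s: 32.1
eef_pos: [0.6101, -0.094, 0.2691]
eef_rot: [0.005, 0.617, 0.787, 0.002]
wrist_force: [0.3, -0.6, -1.2]
opening: 0.999
grasp_force: 0.0
[ 0.60772482 -0.09426358  0.06      ] ((306.8161315917969, 209.972900390625), (58.75123977661133, 60.077735900878906), 89.58646392822266)
((607.1458740234375, -94.19992065429688), 64.8690414428711)
time_s: 33.15
eef_pos: [0.3548, 0.1012, 0.2623]
eef_rot: [-0.0, 0.618, 0.787, -0.0]
wrist_force: [0.7, 0.1, 0.9]
opening: 0.996
grasp_force: 0.0
```

View pics/w11.png

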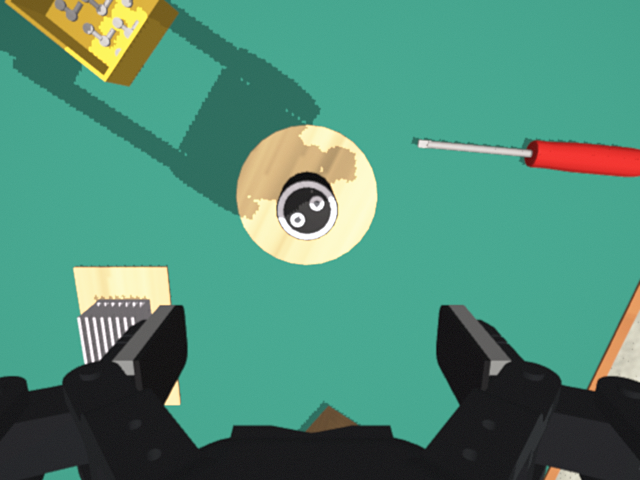

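View pics/t12.png

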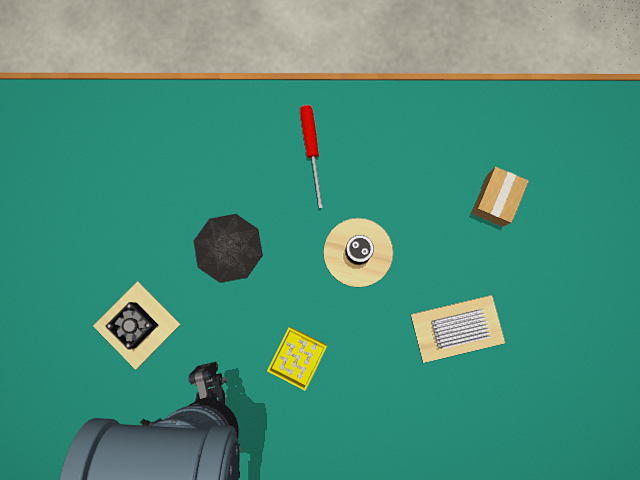

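All three parts are on their own plates, the mat is empty, and the bin (297,358), carton (500,196) and screwdriver (311,157) haven't moved in the top view.

```bash
python3 -c "
from bench import hand_in
print(hand_in())"
```

```text
the job is handed in; nothing more can be done
None
```

The job is handed in at about 33 s: the capacitor, fan and heat sink each stand upright, centred to about 1 mm and squared up on their own plates, the mat is empty, the screw bin, carton and screwdriver haven't moved, and the one soft spot is that the heat sink was released without a contact-force reading, so it may have settled a fraction of a millimetre.

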